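# Load the sampler rack in reverse order

## Robot

A 6-joint arm with a two-finger parallel gripper is mounted at the origin on the work surface. World frame = base frame: x ahead of the robot, y to its left, z up, the work surface at z = 0. Lengths are in m, angles in degrees, forces in N, time in s.
With the tool pointing down it reaches from about 0.325 to 0.9 m from the base axis. Payload 6.1 kg.
Tool frame: the origin (TCP) lies midway between the tips of the shut fingers; the grasp point (between the pads) lies 19 mm behind it; z points along the fingers, y is the line along which they close (so a half turn about z gives the same grasp; the last joint's range is limited). The gripper opens to 85 mm and grips with 20 to 120 N. Pads are 22 mm wide; open, the fingers measure 114 mm over their backs; the gripper's body (76 mm by 85 mm) begins 54 mm behind the grasp point. The pads swing forward as they close: fully open they stand 13 mm farther back than shut.
Start: joints at [65.311, 12.628, 87.462, -0, 79.91, -7.225], TCP at [0.188, 0.596, 0.201] pointing down, gripper open.
Joint ranges: [-170.65, 170.65], [-52.31, 119.04], [5.05, 147.46], [-71.25, 251.25], [11.57, 151.72], [-153.62, 153.62]. Speed limits (degrees/s): [147.25, 147.25, 172.46, 180, 180, 180].

## Interface

Orientations are given as [roll, pitch, yaw] about the fixed x, y, z axes, in that order (R = Rz(yaw) Ry(pitch) Rx(roll)).
In Python, from rig import env, vision gives the robot as it stands.
- The arm moves only by the tool jog_arm, called in YAML: its name, and indented under it one key for each argument. Schema: {"type":"object","properties":{"plan":{"type":"object","properties":{"increments":{"type":"array","items":{"type":"array","items":{"type":"number"},"minItems":7,"maxItems":7},"minItems":1,"maxItems":10}},"additionalProperties":false,"required":["increments"]},"force":{"type":"number"},"only":{"type":"string"},"quiet":{"type":"boolean"},"lines":{"type":"string"}},"required":["plan"],"additionalProperties":false}. plan is an object whose key "increments" holds a list of rows, 1 to 10 of them, each of 7 numbers: dx, dy, dz in shares of 0.8 m (1.0 is 0.8 m), then a rotation vector rx, ry, rz in shares of 4 rad (1.0 is 4 rad), then the finger opening in m; each row is the pose to reach, as a shift and turn from the pose commanded when the call began, along the tool's axes at that moment; what a row does not reach only later rows make up. A row lasts 1/8 s, in which the tool goes at most 0.0625 m and 10.7 degrees, less where a joint would pass 70% of its speed; a pose out of reach is approached as far as the arm can. The fingers move at their own pace and stop on an object; force is the grip in N (left out, the last holds). Time passes only in rows, so rows that do not move let the fingers close. The tool returns the time, the measured TCP pose, the force, the opening and the grip force at its end. only (a regular expression) keeps the lines of the reply that match it, lines (a string "A,B") keeps lines A to B, and quiet returns only ok. Shift and turn numbers lie between -1 and 1, and a call with a number outside is refused. Input that does not fit is refused with a message, and nothing moves.
- env.sense(): the state, without advancing time (a new reading comes with each control period).
- vision.snapshot(name): name is "scene" or "top" or "wrist"; returns a dict with "pixels" (384x512x3 uint8, blue, green, red), "mtx" (3x3 intrinsics, pixels), "k1" (the pictures are not rectified: a ray, as slopes to the right and down, at radius r is drawn at 1 + k1 r^2 times it, then the intrinsics apply), "R" (3x3) and "t" (3): a world point X has camera coordinates R X + t. Camera axes: x right, y down, z forward; pixel columns grow to the right and rows downward; lengths in m; the calibration is good to about 2 mm. A picture is of the moment at which its call begins. There is no depth.
- env.job_done(): hands the job in; it is judged then, once.
The state is a dict: "time_s": time; "qpos": joint angles; "joint_velocities": joint speeds; "effort": joint torques, N m; "ee_pos": TCP position; "eef_rot": TCP orientation; "ft_force": force on the tool from outside, world axes, zero at the start; "moment": the same for the moment, N m; "opening": finger opening in m; "grasp_force": force on a finger pad.
Only numpy, scipy, OpenCV 4.12 (cv2) and the standard library are available. Lean on these libraries where they do the work, as an engineer would, in place of code of your own. Each camera call takes 0.05 s, during which the arm holds its last target. There are 200 camera calls.

## Task

Move the four reference bottles from the tight packing crate into the sampler rack in reverse order, one to a pocket: the bottle nearest the crate's black end goes into the pocket farthest from the rack's black end, the next one into the next pocket, and so on. Put each down gently, standing upright on the floor of its pocket, without dropping it or tipping any bottle over.

Things in the scene. Friction and masses are not known exactly. Their poses are not given: they have to be found in the camera images.
- bottle_red: Amber bottle with red cap and band, 94 mm tall, about 0.1 kg: round body 40 mm in diameter and 52 mm tall, shoulder narrowing up to 60 mm, then a straight cap 20 mm in diameter from 60 to 94 mm, the part to grip. Origin: centre of its underside; z up along the bottle. Starts upright in the crate, against its neighbours.
- bottle_yellow: Amber bottle with yellow cap and band, 94 mm tall, about 0.1 kg: round body 40 mm in diameter and 52 mm tall, shoulder narrowing up to 60 mm, then a straight cap 20 mm in diameter from 60 to 94 mm, the part to grip. Origin: centre of its underside; z up along the bottle. Starts upright in the crate, against its neighbours.
- bottle_green: Amber bottle with green cap and band, 94 mm tall, about 0.1 kg: round body 40 mm in diameter and 52 mm tall, shoulder narrowing up to 60 mm, then a straight cap 20 mm in diameter from 60 to 94 mm, the part to grip. Origin: centre of its underside; z up along the bottle. Starts upright in the crate, against its neighbours.
- bottle_blue: Amber bottle with blue cap and band, 94 mm tall, about 0.1 kg: round body 40 mm in diameter and 52 mm tall, shoulder narrowing up to 60 mm, then a straight cap 20 mm in diameter from 60 to 94 mm, the part to grip. Origin: centre of its underside; z up along the bottle. Starts upright in the crate, against its neighbours.
- crate: Grey plastic crate, fixed, about 205 x 82 mm. One tight row of four bottles along its y axis, 40.5 mm apart at y = -60.75, -20.25, 20.25, 60.75 mm, x = 0, on a floor 6 mm above the table; walls 40 mm high, so caps and shoulders stand clear. Black block (40 mm high) on its +y end: the black end. Tag ledge along its +x side. Origin: centre of the row, at table level; z up.
- rack: Metal sampler rack, fixed, about 268 x 68 mm. Four pockets along its y axis, centres at y = -90, -30, 30, 90 mm, x = 0; each 54 mm (along y) x 56 mm (along x), dark floor 8 mm above the table, aluminium rims 18 mm high. Black block (40 mm high) on its +y end: the black end. Origin: centre of the four pockets, at table level; z up.
- tag_red: Flat red tag, 26 x 32 x 4 mm, fixed on the crate's ledge 41 mm to the crate's +x side of the place where the bottle with the red cap stands at the start; it stays there and shows the original order. Origin: centre of its underside, 22 mm above the table.
- tag_yellow: Flat yellow tag, 26 x 32 x 4 mm, fixed on the crate's ledge 41 mm to the crate's +x side of the place where the bottle with the yellow cap stands at the start; it stays there and shows the original order. Origin: centre of its underside, 22 mm above the table.
- tag_green: Flat green tag, 26 x 32 x 4 mm, fixed on the crate's ledge 41 mm to the crate's +x side of the place where the bottle with the green cap stands at the start; it stays there and shows the original order. Origin: centre of its underside, 22 mm above the table.
- tag_blue: Flat blue tag, 26 x 32 x 4 mm, fixed on the crate's ledge 41 mm to the crate's +x side of the place where the bottle with the blue cap stands at the start; it stays there and shows the original order. Origin: centre of its underside, 22 mm above the table.
Mind the look-alikes: they are no part of the job. What is shaped like the bottle_green but purple is not meant.

How it is judged:
By the outcome, as a careful person would: the job done as asked, in the order asked, and still so for the second after the job is handed in, with the robot touching nothing.
It also fails if it takes over 120 s, if anything falls off the work surface, if the arm or the gripper's body presses on something with over 40 N, if the wrist force passes 120 N, or if a joint passes its speed limit or range.

## Working session

There is one attempt and no reset: what is moved stays moved. The work goes in short steps, Python scripts to look and compute and a tool call to move; the robot and the scene stay as the last step left them, time stands still between calls to the robot, and variables do not carry over. Pictures are saved under pics/ and viewed, at most 14 in all, crops included, and the job is handed in when it is done.

```bash
ls; mkdir -p pics; python3 - <<'E'
from rig import env, vision
import cv2
s=env.sense(); print(s['time_s'],s['ee_pos'],s['eef_rot'],s['opening'])
for n in ("scene","top"):
    v=vision.snapshot(n); cv2.imwrite(f"pics/{n}0.png",v["pixels"]); print(n,v["mtx"],v["k1"],v["R"],v["t"])
E
```

```text
pics
0.0 [0.18732758 0.59558642 0.20001761] [-1.79891455e+02 -1.22364729e-02  1.62534865e+02] 0.08530487806493647
scene [[377.92735968   0.         260.67468375]
 [  0.         377.92735968 191.72399143]
 [  0.           0.           1.        ]] -0.07404203981229145 [[ 0.25779902  0.96595383 -0.02174525]
 [ 0.6403939  -0.1876777  -0.74476354]
 [-0.7234883   0.17807378 -0.66697407]] [-0.12062347 -0.3355993   1.38792038]
top [[405.15051697   0.         258.38005511]
 [  0.         405.15051697 189.07038093]
 [  0.           0.           1.        ]] -0.06738722070116078 [[ 0.00614428 -0.9999805  -0.00111396]
 [-0.99447424 -0.00599369 -0.10480964]
 [ 0.10480092  0.00175178 -0.99449168]] [-0.03942845  0.5715619   0.90185697]
```

View pics/top0.png

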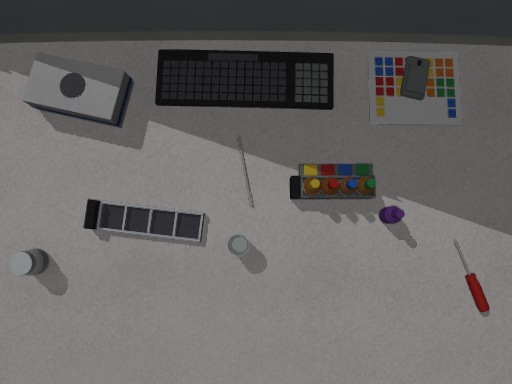

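View pics/scene0.png

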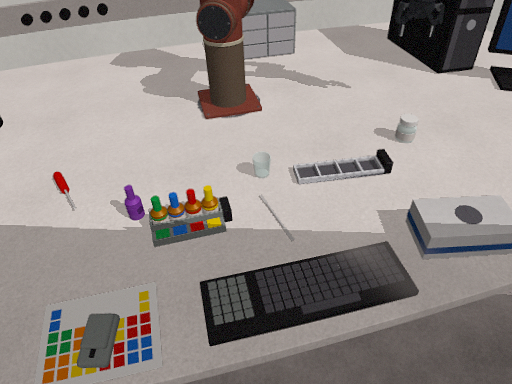

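Top view: the crate's black end is at (295,187), and from there the caps run yellow (313,185), red (333,186), blue (351,185), green (370,185). The tags above them are in the same order. The rack's black end is at (92,214) and its pockets are at (112,216), (137,220), (162,223), (188,226). The purple look-alike stands outside the crate at (392,214), so it is not part of the job.

```bash
cat > h.py <<'E'
import cv2, numpy as np
from rig import env, vision
def ray(v,p):
    # undo k1 by cv2 and return camera centre and world direction
    x,y=cv2.undistortPoints(np.array([[p]],float),v["mtx"],np.array([v["k1"],0,0,0,0],float))[0,0]
    R,t=np.array(v["R"]),np.array(v["t"]).ravel()
    return -R.T@t, R.T@np.array([x,y,1.])
def onz(v,p,z):
    c,d=ray(v,p); return c+d*(z-c[2])/d[2]
H={"yellow":(22,34),"red":(0,7),"blue":(105,125),"green":(50,85)}
def blobs(v,col,box,smin=130,vmin=50,amin=12):
    x0,y0,x1,y1=box
    h=cv2.cvtColor(v["pixels"][y0:y1,x0:x1],cv2.COLOR_BGR2HSV)
    lo,hi=H[col]
    m=cv2.inRange(h,(lo,smin,vmin),(hi,255,255))
    n,_,st,c=cv2.connectedComponentsWithStats(m)
    return [(c[i]+(x0,y0),st[i,:5]+np.array([x0,y0,0,0,0])) for i in range(1,n) if st[i,4]>=amin]
E
python3 - <<'E'
from h import *
np.set_printoptions(precision=4,suppress=True)
v=vision.snapshot("top"); w=vision.snapshot("scene")
for c in H:
    for p,s in blobs(v,c,(285,155,380,205)): print("top",c,p,s,"z.026",onz(v,p,.026)[:2],"z.1",onz(v,p,.1)[:2])
    for p,s in blobs(w,c,(145,180,235,245)): print("scn",c,p,s,"z.026",onz(w,p,.026)[:2],"z.083",onz(w,p,.083)[:2])
g=cv2.cvtColor(v["pixels"],cv2.COLOR_BGR2GRAY)
m=np.zeros_like(g); m[195:245,98:208]=(g[195:245,98:208]<85)*255
n,_,st,c=cv2.connectedComponentsWithStats(m)
for i in range(1,n):
    if st[i,4]>100:
        print("pocket",c[i],st[i],onz(v,c[i],.014)[:2])
a=cv2.resize(v["pixels"][190:250,75:215],None,fx=5,fy=5,interpolation=cv2.INTER_CUBIC)
b=cv2.resize(v["pixels"][155:210,270:410],None,fx=5,fy=5,interpolation=cv2.INTER_CUBIC)
cv2.imwrite("pics/crop1.png",np.vstack([a,b]))
E
```

```text
top yellow [310.3088 169.5882] [304 165  14  10 136] z.026 [ 0.6185 -0.1564] z.1 [ 0.607  -0.1469]
top yellow [314.1412 183.6235] [309 179  11  10  85] z.026 [ 0.5857 -0.165 ] z.1 [ 0.5768 -0.1549]
scn yellow [207.9304 192.9043] [204 185   9  16 115] z.026 [ 0.5144 -0.1524] z.083 [ 0.5792 -0.156 ]
scn yellow [210.7097 207.5484] [203 204  15   6  31] z.026 [ 0.57   -0.1542] z.083 [ 0.6299 -0.1577]
scn yellow [213.4634 222.1626] [206 217  16  11 123] z.026 [ 0.6211 -0.156 ] z.083 [ 0.6765 -0.1593]
top red [327.3897 169.4412] [321 164  14  11 136] z.026 [ 0.6191 -0.1962] z.1 [ 0.6076 -0.1836]
top red [332.9111 183.4444] [327 178  12  11  90] z.026 [ 0.5864 -0.2086] z.1 [ 0.5774 -0.195 ]
scn red [190.8224 196.0187] [186 189  10  15 107] z.026 [ 0.5138 -0.1966] z.083 [ 0.5787 -0.1963]
scn red [193.3929 211.1786] [186 207  16   7  28] z.026 [ 0.5708 -0.1973] z.083 [ 0.6306 -0.197 ]
scn red [196.6404 225.8947] [190 221  15  11 114] z.026 [ 0.6221 -0.1963] z.083 [ 0.6774 -0.1961]
top blue [344.6757 168.973 ] [338 164  14  11 148] z.026 [ 0.6205 -0.2366] z.1 [ 0.6089 -0.2208]
top blue [351.44
[... 433 characters left out ...]
26 [ 0.6197 -0.2774] z.1 [ 0.6081 -0.2583]
top green [370.2464 183.    ] [365 179  11   9  69] z.026 [ 0.588  -0.2959] z.1 [ 0.5789 -0.2754]
scn green [155.6636 203.3636] [151 196  10  16 110] z.026 [ 0.5162 -0.2861] z.083 [ 0.5809 -0.2779]
scn green [158.3182 218.8182] [152 217  14   4  22] z.026 [ 0.5733 -0.2829] z.083 [ 0.6329 -0.275 ]
scn green [162.2155 233.2672] [156 228  14  11 116] z.026 [ 0.6234 -0.277 ] z.083 [ 0.6786 -0.2697]
pocket [110.5169 215.7237] [ 98 200  27  30 590] [0.5085 0.3107]
pocket [136.4244 219.2417] [124 207  26  26 542] [0.5008 0.2487]
pocket [161.9204 222.2019] [150 210  25  26 540] [0.4945 0.1884]
pocket [187.2732 225.1679] [175 213  26  26 560] [0.4881 0.1288]
```

View pics/crop1.png

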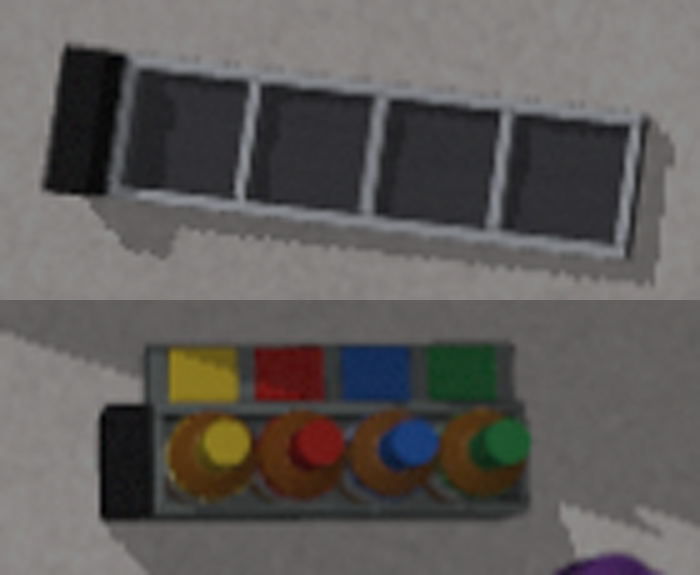

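The tags (cast onto z = 26 mm) and the caps agree within about 2 mm, at 40.5 mm spacing. Bottle positions are yellow (.579,-.156), red (.5795,-.197), blue (.580,-.237) and green (.581,-.2775). The crop confirms the cap colours match the tags and that the black ends are on the left of both crate and rack.

Pockets from the far end are (.488,.129), (.4945,.1885), (.501,.2485) and (.507,.308), spaced 60 mm. Yellow goes to the far one, then red, blue and green.

I'll turn the tool to yaw 90, so tool x = world y, tool y = world x and tool z = down.

The rows are not in the units I measure in: shifts go in shares of 0.8 m and turns go in shares of 4 rad. I convert before sending: -0.3 m is -0.375, -0.27 m is -0.3375, 72.53 degrees is 0.3165.

jog_arm:
  plan: {"increments":[[-0.0375, -0.0375, 0, 0, 0, 0.0316, 0.05], [-0.075, -0.075, 0, 0, 0, 0.0633, 0.05], [-0.1125, -0.1125, 0, 0, 0, 0.0949, 0.05], [-0.15, -0.15, 0, 0, 0, 0.1265, 0.05], [-0.1875, -0.1875, 0, 0, 0, 0.1582, 0.05], [-0.225, -0.225, 0, 0, 0, 0.1898, 0.05], [-0.2625, -0.2625, 0, 0, 0, 0.2214, 0.05], [-0.3, -0.3, 0, 0, 0, 0.2531, 0.05], [-0.3375, -0.3375, 0, 0, 0, 0.2847, 0.05], [-0.375, -0.375, 0, 0, 0, 0.3165, 0.05]]}

```text
time_s: 1.45
ee_pos: [0.3841, 0.2187, 0.2011]
eef_rot: [180.0, -0.0, 89.8]
ft_force: [1.4, 0.4, -0.1]
opening: 0.0501
grasp_force: 0.0
```

Scaled: -0.375 m is -0.4688, 0.195 m is 0.2438.

jog_arm:
  plan: {"increments":[[-0.0469, 0.0244, 0, 0, 0, 0, 0.04], [-0.0938, 0.0488, 0, 0, 0, 0, 0.04], [-0.1406, 0.0731, 0, 0, 0, 0, 0.04], [-0.1875, 0.0975, 0, 0, 0, 0, 0.04], [-0.2344, 0.1219, 0, 0, 0, 0, 0.04], [-0.2813, 0.1463, 0, 0, 0, 0, 0.04], [-0.3281, 0.1706, 0, 0, 0, 0, 0.04], [-0.375, 0.195, 0, 0, 0, 0, 0.04], [-0.4219, 0.2194, 0, 0, 0, 0, 0.04], [-0.4688, 0.2438, 0, 0, 0, 0, 0.04]]}

```text
time_s: 2.7
ee_pos: [0.5792, -0.1563, 0.2009]
eef_rot: [-180.0, -0.0, 90.0]
ft_force: [0.5, 0.1, 0.5]
opening: 0.0401
grasp_force: 0.0
```

jog_arm:
  plan: {"increments":[[0, 0, 0, 0, 0, 0, 0.04], [0, 0, 0, 0, 0, 0, 0.04]]}

```text
time_s: 2.95
ee_pos: [0.5783, -0.1546, 0.2006]
eef_rot: [-179.9, -0.0, 90.0]
ft_force: [0.2, 0.8, 0.3]
opening: 0.04
grasp_force: 0.0
```

```bash
python3 - <<'E'
from h import *
np.set_printoptions(precision=4,suppress=True)
v=vision.snapshot("wrist"); cv2.imwrite("pics/w1.png",v["pixels"]); print(env.sense()["ee_pos"])
for c in H:
    for p,s in blobs(v,c,(0,0,512,384),amin=150): print(c,p,s,onz(v,p,.026)[:2],onz(v,p,.1)[:2])
E
```

```text
[ 0.5783 -0.1541  0.2008]
yellow [283.9119 167.0268] [274 155  21  26 522] [ 0.6183 -0.1551] [ 0.6099 -0.1393]
yellow [251.7831 180.7915] [242 169  20  24 355] [ 0.5772 -0.1732] [ 0.5776 -0.1536]
red [283.4234 197.3553] [274 186  20  24 470] [ 0.6189 -0.1958] [ 0.6104 -0.1714]
red [252.2347 215.3146] [243 202  20  27 426] [ 0.5778 -0.2213] [ 0.578  -0.1914]
blue [282.5533 225.1091] [274 215  19  22 394] [ 0.619  -0.2356] [ 0.6105 -0.2027]
blue [252.7254 248.0076] [244 234  18  29 397] [ 0.5784 -0.2703] [ 0.5785 -0.23  ]
green [280.9668 252.2658] [274 242  15  21 301] [ 0.618 -0.277] [ 0.6097 -0.2353]
green [253.4558 278.1689] [246 264  16  29 373] [ 0.5794 -0.3191] [ 0.5793 -0.2684]
```

View pics/w1.png

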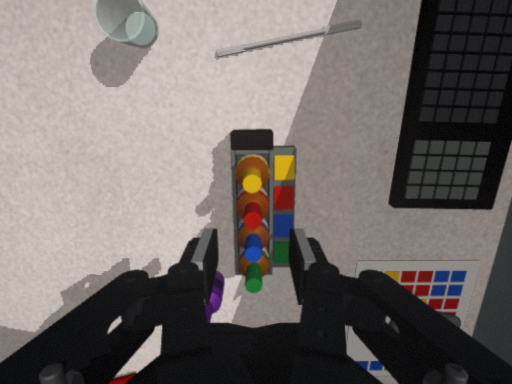

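The wrist view shows the yellow cap at (252,181) with the other caps in line below it, and puts their x at .578 to .580. That matches, and the fingers straddle the row, so I descend on yellow.

Scaled: 0.131 m is 0.1638, -0.001 m is -0.0013.

jog_arm:
  plan: {"increments":[[-0.0013, 0, 0.025, 0, 0, 0, 0.04], [-0.0013, 0, 0.05, 0, 0, 0, 0.04], [-0.0013, 0, 0.075, 0, 0, 0, 0.04], [-0.0013, 0, 0.1, 0, 0, 0, 0.04], [-0.0013, 0, 0.125, 0, 0, 0, 0.04], [-0.0013, 0, 0.1375, 0, 0, 0, 0.04], [-0.0013, 0, 0.15, 0, 0, 0, 0.04], [-0.0013, 0, 0.1588, 0, 0, 0, 0.04], [-0.0013, 0, 0.1638, 0, 0, 0, 0.04], [-0.0013, 0, 0.1638, 0, 0, 0, 0.04]]}
  force: 30

```text
time_s: 4.25
ee_pos: [0.5788, -0.156, 0.0701]
eef_rot: [180.0, 0.0, 90.0]
ft_force: [-0.3, -0.3, -0.1]
opening: 0.0399
grasp_force: 0.0
```

jog_arm:
  plan: {"increments":[[0, 0, 0, 0, 0, 0, 0.025], [0, 0, 0, 0, 0, 0, 0.021], [0, 0, 0, 0, 0, 0, 0.01], [0, 0, 0, 0, 0, 0, 0.01], [0, 0, 0, 0, 0, 0, 0.01], [0, 0, 0, 0, 0, 0, 0.01]]}
  force: 30

```text
time_s: 5.0
ee_pos: [0.5788, -0.156, 0.0702]
eef_rot: [180.0, 0.0, 90.0]
ft_force: [-0.0, -0.4, 1.5]
opening: 0.0102
grasp_force: 0.3
```

The fingers closed to 10 mm with no grip force, so the cap isn't between the pads. I'll look before moving.

```bash
python3 - <<'E'
from h import *
v=vision.snapshot("wrist"); w=vision.snapshot("scene")
a=cv2.resize(v["pixels"][130:330,170:340],None,fx=2.3,fy=2.3); b=cv2.resize(w["pixels"][130:245,130:260],None,fx=3.2,fy=3.2)
o=np.zeros((max(a.shape[0],b.shape[0]),a.shape[1]+b.shape[1],3),np.uint8); o[:a.shape[0],:a.shape[1]]=a;o[:b.shape[0],a.shape[1]:]=b
cv2.imwrite("pics/g1.png",o[:, :800]); print(o.shape)
E
```

```text
(460, 807, 3)
```

View pics/g1.png

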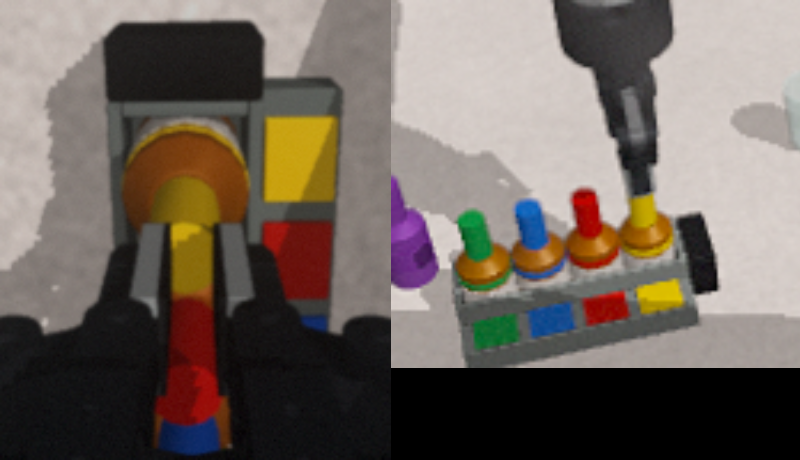

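```bash
python3 - <<'E'
from h import *
w=vision.snapshot("scene"); s=env.sense(); print(s["ee_pos"],s["opening"],s["grasp_force"],s["qpos"])
def proj(v,X):
    return cv2.projectPoints(np.array([X],float),cv2.Rodrigues(np.array(v["R"]))[0],np.array(v["t"]).ravel(),v["mtx"],np.array([v["k1"],0,0,0,0.]))[0][0,0]
im=cv2.resize(w["pixels"][120:245,140:240],None,fx=5,fy=5)[:600]
for z in (.066,.07,.1): 
    for x in (.568,.579,.589):
        p=proj(w,(x,-.156,z)); print(z,x,p); cv2.circle(im,(int((p[0]-140)*5),int((p[1]-120)*5)),3,(255,0,255),-1)
cv2.imwrite("pics/g2.png",im)
E
```

```text
[ 0.57879575 -0.15601079  0.07016815] 0.010043362256033387 0.3868814231827855 [-2.26188105e+01  1.63492423e+01  9.77882592e+01 -1.23185934e-03
  6.58575071e+01 -2.26270582e+01]
0.066 0.568 [208.0113562  195.17092257]
0.066 0.579 [208.73574042 198.16456928]
0.066 0.589 [209.40599532 200.93257337]
0.07 0.568 [207.81967382 193.93542178]
0.07 0.579 [208.54429378 196.92697521]
0.07 0.589 [209.21480684 199.69321579]
0.1 0.568 [206.34816037 184.43202442]
0.1 0.579 [207.07417697 187.40481078]
0.1 0.589 [207.74629051 190.15501179]
```

View pics/g2.png

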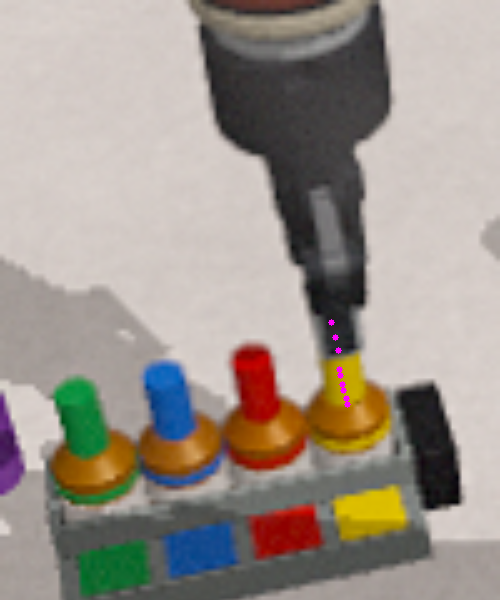

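The projected points show the near fingertip at about (208,190), which is z ≈ .10. That is roughly 30 mm higher than the reported TCP, so the fingers shut just above the cap (top .10). I'll open, go lower in small steps while watching the force, and try again.

Scaled: 0.015 m is 0.0188, 0.012 m is 0.015.

jog_arm:
  plan: {"increments":[[0, 0, 0, 0, 0, 0, 0.04], [0, 0, 0, 0, 0, 0, 0.04], [0, 0, 0, 0, 0, 0, 0.04], [0, 0, 0.005, 0, 0, 0, 0.04], [0, 0, 0.01, 0, 0, 0, 0.04], [0, 0, 0.015, 0, 0, 0, 0.04], [0, 0, 0.0188, 0, 0, 0, 0.04], [0, 0, 0.0188, 0, 0, 0, 0.04]]}
  force: 30

```text
time_s: 6.15
ee_pos: [0.5785, -0.1559, 0.0547]
eef_rot: [-180.0, -0.0, 90.0]
ft_force: [0.4, 0.3, 0.4]
opening: 0.0396
grasp_force: 0.0
```

jog_arm:
  plan: {"increments":[[0, 0, 0, 0, 0, 0, 0.03], [0, 0, 0, 0, 0, 0, 0.02], [0, 0, 0, 0, 0, 0, 0.016], [0, 0, 0, 0, 0, 0, 0.016], [0, 0, 0, 0, 0, 0, 0.016], [0, 0, 0, 0, 0, 0, 0.016]]}
  force: 30

```text
time_s: 6.9
ee_pos: [0.5787, -0.1561, 0.0553]
eef_rot: [-180.0, 0.0, 90.0]
ft_force: [-3.4, -1.0, 5.3]
opening: 0.0188
grasp_force: 29.6
```

```bash
python3 - <<'E'
from h import *
w=vision.snapshot("scene");v=vision.snapshot("wrist")
a=cv2.resize(v["pixels"][130:330,170:340],None,fx=2.3,fy=2.3); b=cv2.resize(w["pixels"][120:245,140:240],None,fx=3.68,fy=3.68)
cv2.imwrite("pics/g3.png",np.hstack([a,b]))
E
```

```text
(no output)
```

View pics/g3.png

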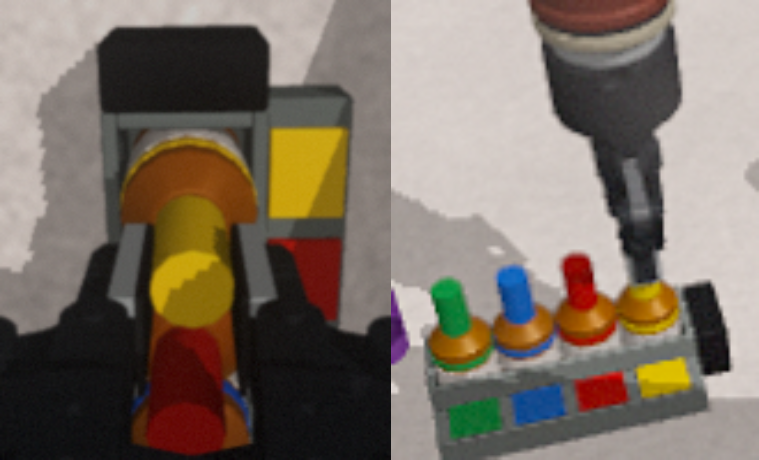

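It now grips at 18.8 mm with 30 N. The cap sits between the pads, at (195,290) in the wrist crop, and the bottle is upright. Bottle base = TCP − .049, so it sets down at TCP ≈ .0573. I'll lift it straight up.

Scaled: -0.12 m is -0.15, -0.11 m is -0.1375.

jog_arm:
  plan: {"increments":[[0, 0, -0.005, 0, 0, 0, 0.016], [0, 0, -0.0125, 0, 0, 0, 0.016], [0, 0, -0.025, 0, 0, 0, 0.016], [0, 0, -0.0438, 0, 0, 0, 0.016], [0, 0, -0.0625, 0, 0, 0, 0.016], [0, 0, -0.0813, 0, 0, 0, 0.016], [0, 0, -0.1, 0, 0, 0, 0.016], [0, 0, -0.1188, 0, 0, 0, 0.016], [0, 0, -0.1375, 0, 0, 0, 0.016], [0, 0, -0.15, 0, 0, 0, 0.016]]}
  force: 30

```text
time_s: 8.25
ee_pos: [0.5791, -0.1561, 0.1764]
eef_rot: [179.9, 0.0, 90.0]
ft_force: [0.4, -0.5, -0.9]
opening: 0.0183
grasp_force: 29.3
```

```bash
python3 - <<'E'
from h import *
w=vision.snapshot("scene")
cv2.imwrite("pics/g4.png",cv2.resize(w["pixels"][100:245,130:270],None,fx=4,fy=4))
E
```

```text
(no output)
```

View pics/g4.png

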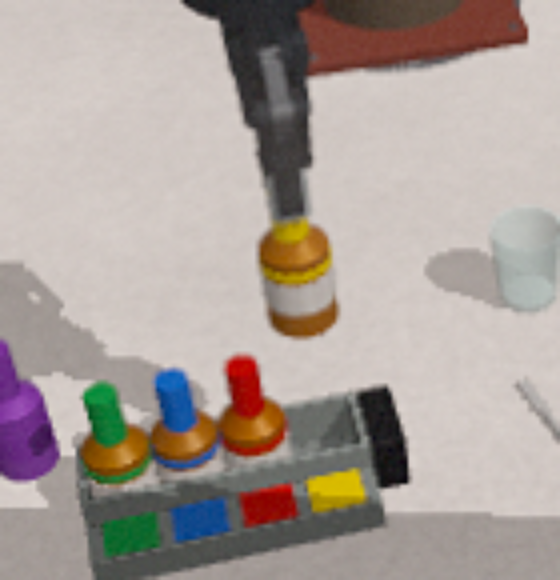

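The yellow bottle hangs upright and clear at crop (298,280), and its neighbours still stand. Next I carry it over the far pocket at (.488,.129).

Scaled: 0.285 m is 0.3563, -0.091 m is -0.1138.

jog_arm:
  plan: {"increments":[[0.0188, -0.0063, 0, 0, 0, 0, 0.016], [0.0563, -0.0188, 0, 0, 0, 0, 0.016], [0.1, -0.0325, 0, 0, 0, 0, 0.016], [0.15, -0.0475, 0, 0, 0, 0, 0.016], [0.2, -0.0638, 0, 0, 0, 0, 0.016], [0.25, -0.08, 0, 0, 0, 0, 0.016], [0.2938, -0.0938, 0, 0, 0, 0, 0.016], [0.3313, -0.1063, 0, 0, 0, 0, 0.016], [0.35, -0.1125, 0, 0, 0, 0, 0.016], [0.3563, -0.1138, 0, 0, 0, 0, 0.016]]}
  force: 30

```text
time_s: 9.55
ee_pos: [0.487, 0.1297, 0.1747]
eef_rot: [-180.0, 0.0, 90.1]
ft_force: [1.5, -0.7, -1.1]
opening: 0.0185
grasp_force: 29.4
```

jog_arm:
  plan: {"increments":[[0, 0, 0.025, 0, 0, 0, 0.016], [0, 0, 0.05, 0, 0, 0, 0.016], [0, 0, 0.075, 0, 0, 0, 0.016], [0, 0, 0.0938, 0, 0, 0, 0.016], [0, 0, 0.1063, 0, 0, 0, 0.016], [0, 0, 0.1188, 0, 0, 0, 0.016], [0, 0, 0.125, 0, 0, 0, 0.016], [0, 0, 0.125, 0, 0, 0, 0.016]]}
  force: 30

```text
time_s: 10.55
ee_pos: [0.4876, 0.129, 0.0749]
eef_rot: [-180.0, 0.0, 90.0]
ft_force: [-0.1, -0.7, -1.0]
opening: 0.0185
grasp_force: 29.4
```

```bash
python3 - <<'E'
from h import *
w=vision.snapshot("scene");t=vision.snapshot("top")
a=cv2.resize(w["pixels"][90:200,260:400],None,fx=3.5,fy=3.5); b=cv2.resize(t["pixels"][185:255,80:220],None,fx=3.5,fy=3.5)
cv2.imwrite("pics/p1.png",np.vstack([a,b])[:600])
E
```

```text
(no output)
```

View pics/p1.png

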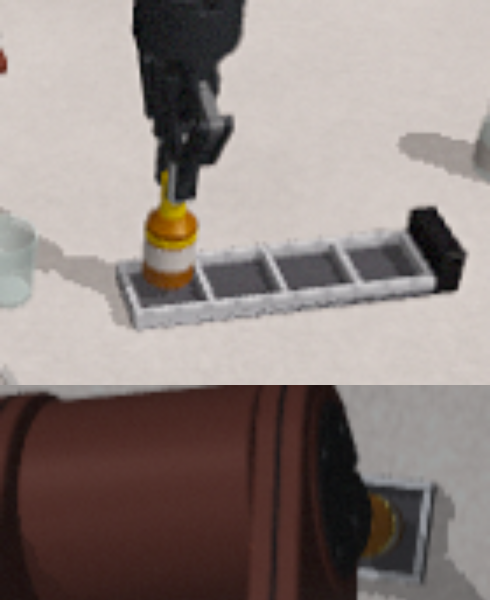

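The bottle is upright and centred over the end pocket, at (170,270) in the scene part. I'll lower it gently to the floor, watching the force.

Scaled: 0.0165 m is 0.0206, 0.0155 m is 0.0194.

jog_arm:
  plan: {"increments":[[0, 0, 0.005, 0, 0, 0, 0.016], [0, 0, 0.01, 0, 0, 0, 0.016], [0, 0, 0.0138, 0, 0, 0, 0.016], [0, 0, 0.0175, 0, 0, 0, 0.016], [0, 0, 0.0194, 0, 0, 0, 0.016], [0, 0, 0.0206, 0, 0, 0, 0.016], [0, 0, 0.0206, 0, 0, 0, 0.016], [0, 0, 0.0206, 0, 0, 0, 0.016]]}
  force: 30

```text
time_s: 11.65
ee_pos: [0.4878, 0.129, 0.0587]
eef_rot: [180.0, -0.0, 90.0]
ft_force: [-0.5, 0.8, -0.2]
opening: 0.0183
grasp_force: 29.4
```

jog_arm:
  plan: {"increments":[[0, 0, 0.0006, 0, 0, 0, 0.016], [0, 0, 0.0013, 0, 0, 0, 0.016], [0, 0, 0.0013, 0, 0, 0, 0.016], [0, 0, 0.0013, 0, 0, 0, 0.016]]}
  force: 30

```text
time_s: 12.15
ee_pos: [0.4877, 0.129, 0.0576]
eef_rot: [-180.0, -0.0, 90.0]
ft_force: [-0.7, -0.9, -0.6]
opening: 0.0181
grasp_force: 29.4
```

Scaled: 0.001 m is 0.0013, 0.0005 m is 0.0006.

jog_arm:
  plan: {"increments":[[0, 0, 0.0006, 0, 0, 0, 0.016], [0, 0, 0.0013, 0, 0, 0, 0.016], [0, 0, 0.0013, 0, 0, 0, 0.016], [0, 0, 0.0013, 0, 0, 0, 0.016]]}
  force: 30

```text
time_s: 12.65
ee_pos: [0.488, 0.1291, 0.0573]
eef_rot: [180.0, -0.0, 90.0]
ft_force: [-2.4, -0.8, 5.3]
opening: 0.0183
grasp_force: 29.9
```

```bash
python3 - <<'E'
from rig import env
print(env.sense()["ft_force"])
E
```

```text
[-2.44709839 -0.78415851  5.3294899 ]
```

Contact at +5 N at the expected height. Release, rise and go back above red at (.579,-.1965).

Scaled: -0.12 m is -0.15, -0.03 m is -0.0375.

jog_arm:
  plan: {"increments":[[0, 0, 0, 0, 0, 0, 0.021], [0, 0, 0, 0, 0, 0, 0.025], [0, 0, 0, 0, 0, 0, 0.032], [0, 0, 0, 0, 0, 0, 0.04], [0, 0, 0, 0, 0, 0, 0.04], [0, 0, -0.0125, 0, 0, 0, 0.04], [0, 0, -0.0375, 0, 0, 0, 0.04], [0, 0, -0.075, 0, 0, 0, 0.04], [0, 0, -0.1125, 0, 0, 0, 0.04], [0, 0, -0.15, 0, 0, 0, 0.04]]}
  force: 30

```text
time_s: 13.9
ee_pos: [0.4878, 0.129, 0.1784]
eef_rot: [179.9, -0.0, 90.0]
ft_force: [0.2, 0.5, -0.6]
opening: 0.0403
grasp_force: 0.0
```

jog_arm:
  plan: {"increments":[[-0.025, 0.0075, 0, 0, 0, 0, 0.04], [-0.0688, 0.02, 0, 0, 0, 0, 0.04], [-0.1188, 0.0338, 0, 0, 0, 0, 0.04], [-0.175, 0.05, 0, 0, 0, 0, 0.04], [-0.2313, 0.065, 0, 0, 0, 0, 0.04], [-0.2813, 0.0788, 0, 0, 0, 0, 0.04], [-0.3313, 0.0938, 0, 0, 0, 0, 0.04], [-0.375, 0.1063, 0, 0, 0, 0, 0.04], [-0.4, 0.1125, 0, 0, 0, 0, 0.04], [-0.4069, 0.1138, 0, 0, 0, 0, 0.04]]}
  force: 30

```text
time_s: 15.15
ee_pos: [0.5788, -0.1972, 0.1768]
eef_rot: [-180.0, -0.0, 89.9]
ft_force: [0.0, -0.1, -0.0]
opening: 0.0399
grasp_force: 0.0
```

jog_arm:
  plan: {"increments":[[0, 0, 0, 0, 0, 0, 0.04], [0, 0, 0, 0, 0, 0, 0.04]]}

```text
time_s: 15.4
ee_pos: [0.5787, -0.1952, 0.1767]
eef_rot: [-180.0, -0.0, 90.1]
ft_force: [-0.5, 0.2, -1.0]
opening: 0.0397
grasp_force: 0.0
```

```bash
python3 - <<'E'
from h import *
w=vision.snapshot("scene");t=vision.snapshot("top"); v=vision.snapshot("wrist")
a=cv2.resize(w["pixels"][130:245,140:400],None,fx=2.5,fy=2.5); b=cv2.resize(t["pixels"][185:255,80:340],None,fx=2.5,fy=2.5)
cv2.imwrite("pics/p2.png",np.vstack([a,b])[:600])
for c in H:
    for p,s in blobs(v,c,(0,0,512,384),amin=150): print(c,p.round(),s[4],onz(v,p,.1)[:2].round(4))
    for p,s in blobs(t,c,(95,195,215,245),amin=10): print("rack",c,p.round(),s[4],onz(t,p,.1)[:2].round(4))
E
```

```text
yellow [287. 137.] 643 [ 0.6093 -0.1475]
yellow [385. 261.] 179 [ 0.7145 -0.2734]
yellow [403. 261.] 189 [ 0.733  -0.2731]
rack yellow [181. 225.] 86 [0.4879 0.127 ]
red [286. 171.] 570 [ 0.6099 -0.1789]
red [251. 186.] 485 [ 0.578  -0.1934]
red [421. 261.] 179 [ 0.7519 -0.2735]
red [439. 261.] 176 [ 0.7706 -0.2727]
red [418. 277.] 174 [ 0.7518 -0.2915]
red [435. 276.] 165 [ 0.7707 -0.2915]
red [449. 291.] 151 [ 0.7894 -0.31  ]
red [467. 291.] 151 [ 0.8084 -0.3098]
red [120. 377.] 196 [ 0.4206 -0.4306]
blue [285. 203.] 508 [ 0.6103 -0.2101]
blue [252. 224.] 459 [ 0.5786 -0.2318]
blue [457. 261.] 162 [ 0.7895 -0.2731]
blue [475. 261.] 167 [ 0.8084 -0.273 ]
blue [453. 276.] 165 [ 0.7894 -0.2916]
blue [471. 276.] 156 [ 0.8084 -0.2913]
green [283. 232.] 363 [ 0.6089 -0.2405]
green [253. 258.] 445 [ 0.5793 -0.2698]
```

View pics/p2.png

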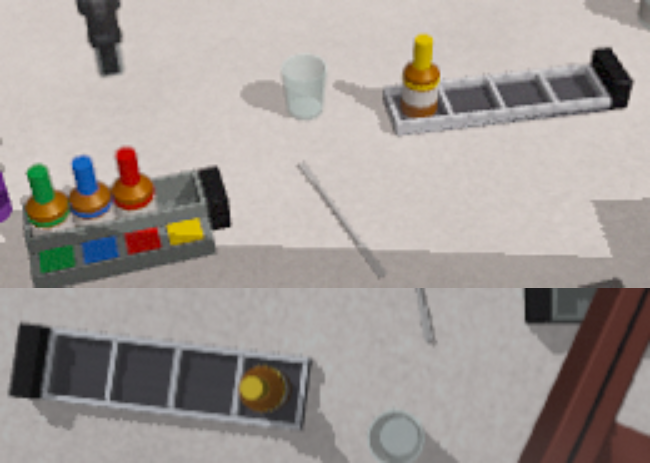

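Yellow stands upright in the far pocket: cap at (422,50) in the scene part, measured (.488,.127). Red is under the gripper at (.578,-.196), so I descend and grip it.

Scaled: 0.1217 m is 0.1521, -0.001 m is -0.0013.

jog_arm:
  plan: {"increments":[[-0.0013, 0, 0.025, 0, 0, 0, 0.04], [-0.0013, 0, 0.05, 0, 0, 0, 0.04], [-0.0013, 0, 0.075, 0, 0, 0, 0.04], [-0.0013, 0, 0.1, 0, 0, 0, 0.04], [-0.0013, 0, 0.1188, 0, 0, 0, 0.04], [-0.0013, 0, 0.1338, 0, 0, 0, 0.04], [-0.0013, 0, 0.1438, 0, 0, 0, 0.04], [-0.0013, 0, 0.15, 0, 0, 0, 0.04], [-0.0013, 0, 0.1521, 0, 0, 0, 0.04], [-0.0013, 0, 0.1521, 0, 0, 0, 0.04]]}
  force: 30

```text
time_s: 16.8
ee_pos: [0.579, -0.1976, 0.0553]
eef_rot: [180.0, 0.0, 90.0]
ft_force: [-0.2, -0.4, -0.0]
opening: 0.0399
grasp_force: 0.0
```

jog_arm:
  plan: {"increments":[[0, 0, 0, 0, 0, 0, 0.03], [0, 0, 0, 0, 0, 0, 0.02], [0, 0, 0, 0, 0, 0, 0.016], [0, 0, 0, 0, 0, 0, 0.016], [0, 0, 0, 0, 0, 0, 0.016], [0, 0, 0, 0, 0, 0, 0.016]]}
  force: 30

```text
time_s: 17.55
ee_pos: [0.5789, -0.1977, 0.0554]
eef_rot: [180.0, 0.0, 90.0]
ft_force: [-3.3, -1.2, 6.5]
opening: 0.0189
grasp_force: 29.5
```

Scaled: -0.125 m is -0.1563, -0.05 m is -0.0625.

jog_arm:
  plan: {"increments":[[0, 0, -0.005, 0, 0, 0, 0.016], [0, 0, -0.0125, 0, 0, 0, 0.016], [0, 0, -0.025, 0, 0, 0, 0.016], [0, 0, -0.0438, 0, 0, 0, 0.016], [0, 0, -0.0625, 0, 0, 0, 0.016], [0, 0, -0.0813, 0, 0, 0, 0.016], [0, 0, -0.1, 0, 0, 0, 0.016], [0, 0, -0.125, 0, 0, 0, 0.016], [0, 0, -0.1438, 0, 0, 0, 0.016], [0, 0, -0.1563, 0, 0, 0, 0.016]]}
  force: 30

```text
time_s: 18.8
ee_pos: [0.5792, -0.1977, 0.1814]
eef_rot: [179.9, 0.0, 90.0]
ft_force: [-0.8, 0.3, -2.0]
opening: 0.0186
grasp_force: 29.4
```

jog_arm:
  plan: {"increments":[[0.025, -0.005, 0, 0, 0, 0, 0.016], [0.075, -0.0163, 0, 0, 0, 0, 0.016], [0.1375, -0.03, 0, 0, 0, 0, 0.016], [0.2, -0.0438, 0, 0, 0, 0, 0.016], [0.2625, -0.0575, 0, 0, 0, 0, 0.016], [0.325, -0.0713, 0, 0, 0, 0, 0.016], [0.3875, -0.085, 0, 0, 0, 0, 0.016], [0.4375, -0.0963, 0, 0, 0, 0, 0.016], [0.4688, -0.1025, 0, 0, 0, 0, 0.016], [0.4825, -0.1056, 0, 0, 0, 0, 0.016]]}
  force: 30

```text
time_s: 20.05
ee_pos: [0.4924, 0.1904, 0.179]
eef_rot: [-179.9, 0.0, 90.2]
ft_force: [0.3, -1.0, -1.4]
opening: 0.0184
grasp_force: 29.4
```

jog_arm:
  plan: {"increments":[[0, 0, 0, 0, 0, 0, 0.016], [0, 0, 0.025, 0, 0, 0, 0.016], [0, 0, 0.05, 0, 0, 0, 0.016], [0, 0, 0.075, 0, 0, 0, 0.016], [0, 0, 0.1, 0, 0, 0, 0.016], [0, 0, 0.1188, 0, 0, 0, 0.016], [0, 0, 0.1338, 0, 0, 0, 0.016], [0, 0, 0.1438, 0, 0, 0, 0.016], [0, 0, 0.15, 0, 0, 0, 0.016], [0, 0, 0.15, 0, 0, 0, 0.016]]}
  force: 30

```text
time_s: 21.3
ee_pos: [0.4942, 0.1885, 0.0599]
eef_rot: [-180.0, 0.0, 90.0]
ft_force: [0.7, 0.0, -2.2]
opening: 0.0185
grasp_force: 29.4
```

Scaled: 0.002 m is 0.0025, 0.0015 m is 0.0019.

jog_arm:
  plan: {"increments":[[0, 0, 0.0006, 0, 0, 0, 0.016], [0, 0, 0.0013, 0, 0, 0, 0.016], [0, 0, 0.0019, 0, 0, 0, 0.016], [0, 0, 0.0025, 0, 0, 0, 0.016], [0, 0, 0.0025, 0, 0, 0, 0.016], [0, 0, 0.0025, 0, 0, 0, 0.016]]}
  force: 30

```text
time_s: 22.05
ee_pos: [0.4942, 0.1885, 0.0579]
eef_rot: [180.0, -0.0, 90.0]
ft_force: [-0.2, 0.5, -0.5]
opening: 0.0184
grasp_force: 29.4
```

jog_arm:
  plan: {"increments":[[0, 0, 0.0004, 0, 0, 0, 0.016], [0, 0, 0.0008, 0, 0, 0, 0.016], [0, 0, 0.0008, 0, 0, 0, 0.016], [0, 0, 0.0008, 0, 0, 0, 0.016]]}
  force: 30

```text
time_s: 22.55
ee_pos: [0.4943, 0.1885, 0.0574]
eef_rot: [180.0, -0.0, 90.0]
ft_force: [0.3, -0.6, -0.1]
opening: 0.0183
grasp_force: 29.5
```

Scaled: 0.0006 m is 0.0008, 0.0003 m is 0.0004.

jog_arm:
  plan: {"increments":[[0, 0, 0.0004, 0, 0, 0, 0.016], [0, 0, 0.0008, 0, 0, 0, 0.016], [0, 0, 0.0008, 0, 0, 0, 0.016], [0, 0, 0.0008, 0, 0, 0, 0.016]]}
  force: 30

```text
time_s: 23.05
ee_pos: [0.4945, 0.1886, 0.0574]
eef_rot: [180.0, -0.0, 90.0]
ft_force: [-1.9, -0.4, 4.5]
opening: 0.0185
grasp_force: 30.0
```

Red has made contact. Release, rise and go above blue.

Scaled: -0.12 m is -0.15, -0.09 m is -0.1125.

jog_arm:
  plan: {"increments":[[0, 0, 0, 0, 0, 0, 0.021], [0, 0, 0, 0, 0, 0, 0.025], [0, 0, 0, 0, 0, 0, 0.032], [0, 0, 0, 0, 0, 0, 0.04], [0, 0, 0, 0, 0, 0, 0.04], [0, 0, -0.0125, 0, 0, 0, 0.04], [0, 0, -0.0375, 0, 0, 0, 0.04], [0, 0, -0.075, 0, 0, 0, 0.04], [0, 0, -0.1125, 0, 0, 0, 0.04], [0, 0, -0.15, 0, 0, 0, 0.04]]}
  force: 30

```text
time_s: 24.3
ee_pos: [0.4943, 0.1885, 0.1785]
eef_rot: [179.9, -0.0, 90.0]
ft_force: [0.7, -0.5, -0.4]
opening: 0.04
grasp_force: 0.0
```

jog_arm:
  plan: {"increments":[[-0.0313, 0.0063, 0, 0, 0, 0, 0.04], [-0.0938, 0.0188, 0, 0, 0, 0, 0.04], [-0.1563, 0.0313, 0, 0, 0, 0, 0.04], [-0.225, 0.045, 0, 0, 0, 0, 0.04], [-0.2938, 0.0588, 0, 0, 0, 0, 0.04], [-0.3625, 0.0725, 0, 0, 0, 0, 0.04], [-0.425, 0.085, 0, 0, 0, 0, 0.04], [-0.4813, 0.0963, 0, 0, 0, 0, 0.04], [-0.5188, 0.1038, 0, 0, 0, 0, 0.04], [-0.5319, 0.1063, 0, 0, 0, 0, 0.04]]}
  force: 30

```text
time_s: 25.55
ee_pos: [0.5793, -0.2388, 0.1772]
eef_rot: [180.0, 0.0, 89.9]
ft_force: [1.0, -0.6, -0.8]
opening: 0.0396
grasp_force: 0.0
```

jog_arm:
  plan: {"increments":[[0, 0, 0, 0, 0, 0, 0.04], [0, 0, 0, 0, 0, 0, 0.04], [0, 0, 0, 0, 0, 0, 0.04]]}

```text
time_s: 25.92
ee_pos: [0.5793, -0.2357, 0.1769]
eef_rot: [180.0, -0.0, 90.1]
ft_force: [0.1, -0.3, -0.1]
opening: 0.04
grasp_force: 0.0
```

```bash
python3 - <<'E'
from h import *
v=vision.snapshot("wrist");t=vision.snapshot("top");print(env.sense()["ee_pos"])
for c in ("blue","green"):
    for p,s in blobs(v,c,(235,0,270,384),amin=150): print(c,p.round(),s[4],onz(v,p,.1)[:2].round(4))
for c in H:
    for p,s in blobs(t,c,(95,195,215,245),amin=10): print("rack",c,p.round(),s[4],onz(t,p,.1)[:2].round(4))
E
```

```text
[ 0.57935686 -0.23606066  0.17690047]
blue [251. 187.] 436 [ 0.5786 -0.2341]
green [252. 224.] 436 [ 0.5793 -0.272 ]
rack yellow [181. 225.] 88 [0.4881 0.127 ]
rack red [153. 221.] 88 [0.4945 0.1861]
```

Red's cap is at (.4945,.186), upright over its pocket. Now blue.

Scaled: 0.1217 m is 0.1521, 0.12 m is 0.15.

jog_arm:
  plan: {"increments":[[-0.0013, 0, 0.025, 0, 0, 0, 0.04], [-0.0013, 0, 0.05, 0, 0, 0, 0.04], [-0.0013, 0, 0.075, 0, 0, 0, 0.04], [-0.0013, 0, 0.1, 0, 0, 0, 0.04], [-0.0013, 0, 0.1188, 0, 0, 0, 0.04], [-0.0013, 0, 0.1338, 0, 0, 0, 0.04], [-0.0013, 0, 0.1438, 0, 0, 0, 0.04], [-0.0013, 0, 0.15, 0, 0, 0, 0.04], [-0.0013, 0, 0.1521, 0, 0, 0, 0.04], [-0.0013, 0, 0.1521, 0, 0, 0, 0.04]]}
  force: 30

```text
time_s: 27.28
ee_pos: [0.5795, -0.2381, 0.0554]
eef_rot: [180.0, 0.0, 90.0]
ft_force: [0.3, -0.6, 0.3]
opening: 0.0398
grasp_force: 0.0
```

jog_arm:
  plan: {"increments":[[0, 0, 0, 0, 0, 0, 0.03], [0, 0, 0, 0, 0, 0, 0.02], [0, 0, 0, 0, 0, 0, 0.016], [0, 0, 0, 0, 0, 0, 0.016], [0, 0, 0, 0, 0, 0, 0.016], [0, 0, 0, 0, 0, 0, 0.016]]}
  force: 30

```text
time_s: 28.02
ee_pos: [0.5794, -0.2382, 0.0555]
eef_rot: [180.0, 0.0, 90.0]
ft_force: [-1.3, 0.6, 5.6]
opening: 0.0184
grasp_force: 29.5
```

Scaled: -0.125 m is -0.1563, -0.065 m is -0.0813.

jog_arm:
  plan: {"increments":[[0, 0, -0.005, 0, 0, 0, 0.016], [0, 0, -0.0125, 0, 0, 0, 0.016], [0, 0, -0.025, 0, 0, 0, 0.016], [0, 0, -0.0438, 0, 0, 0, 0.016], [0, 0, -0.0625, 0, 0, 0, 0.016], [0, 0, -0.0813, 0, 0, 0, 0.016], [0, 0, -0.1, 0, 0, 0, 0.016], [0, 0, -0.125, 0, 0, 0, 0.016], [0, 0, -0.1438, 0, 0, 0, 0.016], [0, 0, -0.1563, 0, 0, 0, 0.016]]}
  force: 30

```text
time_s: 29.28
ee_pos: [0.5797, -0.2382, 0.1815]
eef_rot: [179.9, 0.0, 90.0]
ft_force: [-0.2, -0.9, -1.5]
opening: 0.0188
grasp_force: 29.3
```

jog_arm:
  plan: {"increments":[[0.0125, -0.0025, 0, 0, 0, 0, 0.016], [0.0438, -0.0075, 0, 0, 0, 0, 0.016], [0.0875, -0.0138, 0, 0, 0, 0, 0.016], [0.1375, -0.0225, 0, 0, 0, 0, 0.016], [0.1875, -0.03, 0, 0, 0, 0, 0.016], [0.2375, -0.0388, 0, 0, 0, 0, 0.016], [0.2875, -0.0463, 0, 0, 0, 0, 0.016], [0.3375, -0.055, 0, 0, 0, 0, 0.016], [0.3875, -0.0625, 0, 0, 0, 0, 0.016], [0.4375, -0.07, 0, 0, 0, 0, 0.016]]}
  force: 30

```text
time_s: 30.52
ee_pos: [0.5211, 0.1146, 0.179]
eef_rot: [-179.9, -0.0, 90.1]
ft_force: [0.2, -0.8, -0.3]
opening: 0.0189
grasp_force: 29.4
```

jog_arm:
  plan: {"increments":[[0.05, -0.0075, 0, 0, 0, 0, 0.016], [0.0938, -0.015, 0, 0, 0, 0, 0.016], [0.1313, -0.0213, 0, 0, 0, 0, 0.016], [0.1563, -0.0263, 0, 0, 0, 0, 0.016], [0.1688, -0.0281, 0, 0, 0, 0, 0.016], [0.1709, -0.0281, 0, 0, 0, 0, 0.016], [0.1709, -0.0281, 0, 0, 0, 0, 0.016]]}
  force: 30

```text
time_s: 31.4
ee_pos: [0.5009, 0.2481, 0.1799]
eef_rot: [-180.0, 0.0, 90.0]
ft_force: [-0.9, -0.3, -1.6]
opening: 0.0186
grasp_force: 29.4
```

jog_arm:
  plan: {"increments":[[0, 0, 0, 0, 0, 0, 0.016], [0, 0, 0.025, 0, 0, 0, 0.016], [0, 0, 0.05, 0, 0, 0, 0.016], [0, 0, 0.075, 0, 0, 0, 0.016], [0, 0, 0.1, 0, 0, 0, 0.016], [0, 0, 0.1188, 0, 0, 0, 0.016], [0, 0, 0.1338, 0, 0, 0, 0.016], [0, 0, 0.1438, 0, 0, 0, 0.016], [0, 0, 0.15, 0, 0, 0, 0.016], [0, 0, 0.1513, 0, 0, 0, 0.016]]}
  force: 30

```text
time_s: 32.65
ee_pos: [0.5008, 0.2487, 0.059]
eef_rot: [180.0, -0.0, 90.0]
ft_force: [0.7, 0.1, -1.6]
opening: 0.0185
grasp_force: 29.4
```

jog_arm:
  plan: {"increments":[[0, 0, 0.0006, 0, 0, 0, 0.016], [0, 0, 0.0013, 0, 0, 0, 0.016], [0, 0, 0.0016, 0, 0, 0, 0.016], [0, 0, 0.0016, 0, 0, 0, 0.016], [0, 0, 0.0016, 0, 0, 0, 0.016]]}
  force: 30

```text
time_s: 33.28
ee_pos: [0.5007, 0.2487, 0.0578]
eef_rot: [180.0, -0.0, 90.0]
ft_force: [-0.9, 0.5, -0.9]
opening: 0.0187
grasp_force: 29.4
```

jog_arm:
  plan: {"increments":[[0, 0, 0.0004, 0, 0, 0, 0.016], [0, 0, 0.0008, 0, 0, 0, 0.016], [0, 0, 0.0008, 0, 0, 0, 0.016], [0, 0, 0.0008, 0, 0, 0, 0.016]]}
  force: 30

```text
time_s: 33.78
ee_pos: [0.5009, 0.2488, 0.0575]
eef_rot: [180.0, -0.0, 90.0]
ft_force: [-1.6, -0.1, 4.2]
opening: 0.0187
grasp_force: 29.8
```

Blue has made contact. Release and go above green (.5805,-.2775).

Scaled: -0.12 m is -0.15, -0.09 m is -0.1125.

jog_arm:
  plan: {"increments":[[0, 0, 0, 0, 0, 0, 0.021], [0, 0, 0, 0, 0, 0, 0.025], [0, 0, 0, 0, 0, 0, 0.032], [0, 0, 0, 0, 0, 0, 0.04], [0, 0, 0, 0, 0, 0, 0.04], [0, 0, -0.0125, 0, 0, 0, 0.04], [0, 0, -0.0375, 0, 0, 0, 0.04], [0, 0, -0.075, 0, 0, 0, 0.04], [0, 0, -0.1125, 0, 0, 0, 0.04], [0, 0, -0.15, 0, 0, 0, 0.04]]}
  force: 30

```text
time_s: 35.02
ee_pos: [0.5008, 0.2488, 0.179]
eef_rot: [179.9, -0.0, 90.0]
ft_force: [0.4, -0.1, 0.2]
opening: 0.0398
grasp_force: 0.0
```

jog_arm:
  plan: {"increments":[[-0.025, 0.0038, 0, 0, 0, 0, 0.04], [-0.075, 0.0113, 0, 0, 0, 0, 0.04], [-0.125, 0.0188, 0, 0, 0, 0, 0.04], [-0.1875, 0.0288, 0, 0, 0, 0, 0.04], [-0.25, 0.0375, 0, 0, 0, 0, 0.04], [-0.3125, 0.0475, 0, 0, 0, 0, 0.04], [-0.375, 0.0563, 0, 0, 0, 0, 0.04], [-0.4375, 0.0663, 0, 0, 0, 0, 0.04], [-0.5, 0.075, 0, 0, 0, 0, 0.04], [-0.5625, 0.085, 0, 0, 0, 0, 0.04]]}
  force: 30

```text
time_s: 36.28
ee_pos: [0.5676, -0.2036, 0.176]
eef_rot: [-179.9, -0.0, 90.0]
ft_force: [1.2, -0.0, 2.0]
opening: 0.0397
grasp_force: 0.0
```

jog_arm:
  plan: {"increments":[[-0.05, 0.0075, 0, 0, 0, 0, 0.04], [-0.0813, 0.0125, 0, 0, 0, 0, 0.04], [-0.095, 0.0144, 0, 0, 0, 0, 0.04], [-0.095, 0.0144, 0, 0, 0, 0, 0.04], [-0.095, 0.0144, 0, 0, 0, 0, 0.04]]}

```text
time_s: 36.9
ee_pos: [0.58, -0.2763, 0.1768]
eef_rot: [-180.0, -0.0, 90.1]
ft_force: [1.0, -0.6, 0.1]
opening: 0.0398
grasp_force: 0.0
```

```bash
python3 - <<'E'
from h import *
v=vision.snapshot("wrist");t=vision.snapshot("top");print(env.sense()["ee_pos"])
cv2.imwrite("pics/w4.png",v["pixels"])
for c in ("blue","green"):
    for p,s in blobs(v,c,(235,0,270,384),amin=150): print(c,p.round(),s[4],onz(v,p,.1)[:2].round(4))
for c in H:
    for p,s in blobs(t,c,(95,195,215,245),amin=10): print("rack",c,p.round(),s[4],onz(t,p,.1)[:2].round(4))
E
```

```text
[ 0.5803284  -0.27616145  0.17720944]
green [251. 186.] 422 [ 0.5793 -0.2744]
rack yellow [181. 225.] 86 [0.488  0.1273]
rack red [153. 221.] 83 [0.4946 0.1872]
rack blue [126. 218.] 93 [0.5007 0.246 ]
```

View pics/w4.png

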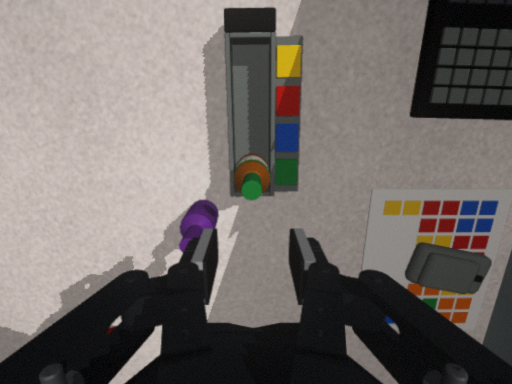

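Green is the bottle left in the crate, at (251,187). The purple look-alike at (198,220) stands about 70 mm away, clear of the fingers. Now I grip green.

The rows are not in the units I measure in: shifts go in shares of 0.8 m and turns go in shares of 4 rad. I convert before sending: 0.1217 m is 0.1521, 0.12 m is 0.15.

jog_arm:
  plan: {"increments":[[-0.0013, 0, 0.025, 0, 0, 0, 0.04], [-0.0013, 0, 0.05, 0, 0, 0, 0.04], [-0.0013, 0, 0.075, 0, 0, 0, 0.04], [-0.0013, 0, 0.1, 0, 0, 0, 0.04], [-0.0013, 0, 0.1188, 0, 0, 0, 0.04], [-0.0013, 0, 0.1338, 0, 0, 0, 0.04], [-0.0013, 0, 0.1438, 0, 0, 0, 0.04], [-0.0013, 0, 0.15, 0, 0, 0, 0.04], [-0.0013, 0, 0.1521, 0, 0, 0, 0.04], [-0.0013, 0, 0.1521, 0, 0, 0, 0.04]]}
  force: 30

```text
time_s: 38.25
ee_pos: [0.5805, -0.2784, 0.0558]
eef_rot: [180.0, 0.0, 90.0]
ft_force: [-0.2, -0.0, 0.0]
opening: 0.04
grasp_force: 0.0
```

jog_arm:
  plan: {"increments":[[0, 0, 0, 0, 0, 0, 0.03], [0, 0, 0, 0, 0, 0, 0.02], [0, 0, 0, 0, 0, 0, 0.016], [0, 0, 0, 0, 0, 0, 0.016], [0, 0, 0, 0, 0, 0, 0.016], [0, 0, 0, 0, 0, 0, 0.016]]}
  force: 30

```text
time_s: 39.0
ee_pos: [0.5803, -0.2785, 0.0559]
eef_rot: [180.0, 0.0, 90.0]
ft_force: [-3.4, 1.1, 5.7]
opening: 0.0187
grasp_force: 29.5
```

Scaled: -0.125 m is -0.1563, -0.115 m is -0.1438.

jog_arm:
  plan: {"increments":[[0, 0, -0.005, 0, 0, 0, 0.016], [0, 0, -0.0125, 0, 0, 0, 0.016], [0, 0, -0.025, 0, 0, 0, 0.016], [0, 0, -0.0438, 0, 0, 0, 0.016], [0, 0, -0.0625, 0, 0, 0, 0.016], [0, 0, -0.0813, 0, 0, 0, 0.016], [0, 0, -0.1, 0, 0, 0, 0.016], [0, 0, -0.125, 0, 0, 0, 0.016], [0, 0, -0.1438, 0, 0, 0, 0.016], [0, 0, -0.1563, 0, 0, 0, 0.016]]}
  force: 30

```text
time_s: 40.25
ee_pos: [0.5806, -0.2786, 0.182]
eef_rot: [179.9, 0.0, 90.0]
ft_force: [0.8, 0.5, -1.0]
opening: 0.0184
grasp_force: 29.3
```

jog_arm:
  plan: {"increments":[[0.0125, -0.0013, 0, 0, 0, 0, 0.016], [0.0438, -0.005, 0, 0, 0, 0, 0.016], [0.0875, -0.0113, 0, 0, 0, 0, 0.016], [0.1375, -0.0175, 0, 0, 0, 0, 0.016], [0.1875, -0.0238, 0, 0, 0, 0, 0.016], [0.2375, -0.03, 0, 0, 0, 0, 0.016], [0.2875, -0.0363, 0, 0, 0, 0, 0.016], [0.3375, -0.0425, 0, 0, 0, 0, 0.016], [0.3875, -0.0488, 0, 0, 0, 0, 0.016], [0.4375, -0.055, 0, 0, 0, 0, 0.016]]}
  force: 30

```text
time_s: 41.5
ee_pos: [0.5342, 0.0745, 0.1794]
eef_rot: [-179.9, -0.0, 90.1]
ft_force: [0.7, 1.1, -0.7]
opening: 0.0186
grasp_force: 29.4
```

jog_arm:
  plan: {"increments":[[0.05, -0.0063, 0, 0, 0, 0, 0.016], [0.1, -0.0125, 0, 0, 0, 0, 0.016], [0.15, -0.0188, 0, 0, 0, 0, 0.016], [0.2, -0.025, 0, 0, 0, 0, 0.016], [0.2438, -0.0306, 0, 0, 0, 0, 0.016], [0.275, -0.0344, 0, 0, 0, 0, 0.016], [0.2913, -0.0363, 0, 0, 0, 0, 0.016], [0.2963, -0.0369, 0, 0, 0, 0, 0.016], [0.2963, -0.0369, 0, 0, 0, 0, 0.016]]}
  force: 30

```text
time_s: 42.62
ee_pos: [0.5064, 0.3083, 0.1801]
eef_rot: [-180.0, 0.0, 90.0]
ft_force: [-0.3, -0.6, -1.3]
opening: 0.0184
grasp_force: 29.4
```

jog_arm:
  plan: {"increments":[[0, 0, 0, 0, 0, 0, 0.016], [0, 0, 0.025, 0, 0, 0, 0.016], [0, 0, 0.05, 0, 0, 0, 0.016], [0, 0, 0.075, 0, 0, 0, 0.016], [0, 0, 0.1, 0, 0, 0, 0.016], [0, 0, 0.1188, 0, 0, 0, 0.016], [0, 0, 0.1338, 0, 0, 0, 0.016], [0, 0, 0.1438, 0, 0, 0, 0.016], [0, 0, 0.15, 0, 0, 0, 0.016], [0, 0, 0.1513, 0, 0, 0, 0.016]]}
  force: 30

```text
time_s: 43.88
ee_pos: [0.5068, 0.3088, 0.0594]
eef_rot: [180.0, -0.0, 90.0]
ft_force: [-0.1, -0.8, -1.1]
opening: 0.0186
grasp_force: 29.4
```

Scaled: 0.0013 m is 0.0016, 0.001 m is 0.0013.

jog_arm:
  plan: {"increments":[[0, 0, 0.0006, 0, 0, 0, 0.016], [0, 0, 0.0013, 0, 0, 0, 0.016], [0, 0, 0.0016, 0, 0, 0, 0.016], [0, 0, 0.0016, 0, 0, 0, 0.016], [0, 0, 0.0016, 0, 0, 0, 0.016]]}
  force: 30

```text
time_s: 44.5
ee_pos: [0.5067, 0.3087, 0.0581]
eef_rot: [180.0, -0.0, 90.0]
ft_force: [-1.3, 0.2, -1.5]
opening: 0.0187
grasp_force: 29.4
```

jog_arm:
  plan: {"increments":[[0, 0, 0.0004, 0, 0, 0, 0.016], [0, 0, 0.0008, 0, 0, 0, 0.016], [0, 0, 0.0008, 0, 0, 0, 0.016], [0, 0, 0.0008, 0, 0, 0, 0.016]]}
  force: 30

```text
time_s: 45.0
ee_pos: [0.5068, 0.3089, 0.0579]
eef_rot: [180.0, -0.0, 90.0]
ft_force: [-1.0, 0.8, 2.6]
opening: 0.0185
grasp_force: 29.8
```

Green has made contact. Release, rise and move clear for a final check.

Scaled: -0.12 m is -0.15, -0.09 m is -0.1125.

jog_arm:
  plan: {"increments":[[0, 0, 0, 0, 0, 0, 0.021], [0, 0, 0, 0, 0, 0, 0.025], [0, 0, 0, 0, 0, 0, 0.032], [0, 0, 0, 0, 0, 0, 0.04], [0, 0, 0, 0, 0, 0, 0.04], [0, 0, -0.0125, 0, 0, 0, 0.04], [0, 0, -0.0375, 0, 0, 0, 0.04], [0, 0, -0.075, 0, 0, 0, 0.04], [0, 0, -0.1125, 0, 0, 0, 0.04], [0, 0, -0.15, 0, 0, 0, 0.04]]}
  force: 30

```text
time_s: 46.25
ee_pos: [0.5071, 0.3089, 0.1805]
eef_rot: [179.9, -0.1, 90.0]
ft_force: [0.8, -1.2, 0.1]
opening: 0.04
grasp_force: 0.0
```

jog_arm:
  plan: {"increments":[[-0.0375, 0, 0, 0, 0, 0, 0.04], [-0.1, 0, 0, 0, 0, 0, 0.04], [-0.1625, 0, 0, 0, 0, 0, 0.04], [-0.225, 0, 0, 0, 0, 0, 0.04], [-0.2875, 0, 0, 0, 0, 0, 0.04], [-0.35, 0, 0, 0, 0, 0, 0.04], [-0.4125, 0, 0, 0, 0, 0, 0.04], [-0.475, 0, 0, 0, 0, 0, 0.04], [-0.5125, 0, 0, 0, 0, 0, 0.04], [-0.525, 0, 0, 0, 0, 0, 0.04]]}
  force: 30

```text
time_s: 47.5
ee_pos: [0.5072, -0.1132, 0.1793]
eef_rot: [179.9, 0.1, 89.9]
ft_force: [-0.7, 0.1, 0.2]
opening: 0.04
grasp_force: 0.0
```

jog_arm:
  plan: {"increments":[[0, 0, 0, 0, 0, 0, 0.04], [0, 0, 0, 0, 0, 0, 0.04], [0, 0, 0, 0, 0, 0, 0.04]]}

```text
time_s: 47.88
ee_pos: [0.5068, -0.1102, 0.1776]
eef_rot: [-180.0, -0.0, 90.1]
ft_force: [0.5, 1.0, 0.1]
opening: 0.0399
grasp_force: 0.0
```

```bash
python3 - <<'E'
from h import *
w=vision.snapshot("scene");t=vision.snapshot("top")
a=cv2.resize(w["pixels"][100:245,140:400],None,fx=2.4,fy=2.4); b=cv2.resize(t["pixels"][185:255,80:340],None,fx=2.4,fy=2.4)
cv2.imwrite("pics/f1.png",np.vstack([a,b])[:600])
for c in H:
    for p,s in blobs(t,c,(95,195,215,245),amin=10): print("rack",c,p.round(),s[4],onz(t,p,.1)[:2].round(4))
E
```

```text
rack yellow [181. 225.] 87 [0.488  0.1271]
rack red [153. 221.] 85 [0.4946 0.1866]
rack blue [126. 218.] 94 [0.5007 0.2458]
rack green [ 98. 215.] 55 [0.5066 0.3071]
```

View pics/f1.png

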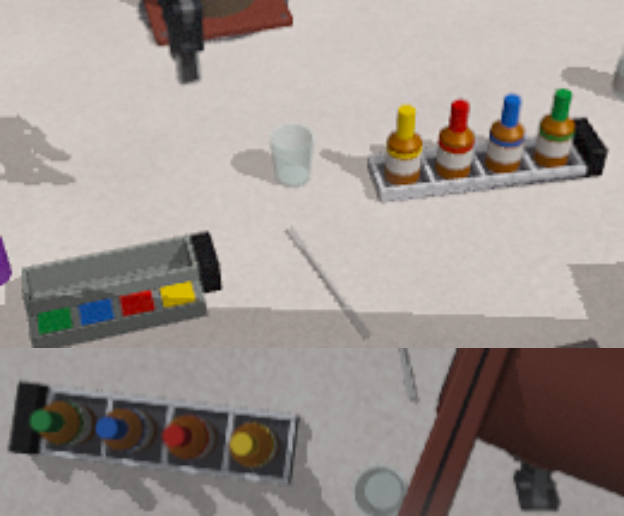

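All four stand upright, one to a pocket. From the far end they run yellow (405,120), red (459,115), blue (511,110), green (562,105) at the black end. The crate is empty, so I hand in.

```bash
python3 -c "
from rig import env
print(env.job_done())"
```

```text
the job is handed in; nothing more can be done
None
```

Job handed in at about 48 s: all four bottles stand upright in the rack in reverse order (yellow farthest from the black end, then red, blue, green); the first grip on yellow closed just above its cap and was redone 15 mm lower.

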